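# Move the tested cells into the carrier in bay order

## Task

The four battery cells in the tester have been measured: move them into the carrier's four pockets in the same order, so that the cell that stood nearest the tester's display goes in the pocket next to the carrier's handle, and so on down the row. Stand each cell upright on the floor of its pocket, and do not knock any over.

Things in the scene. Friction and masses are not known exactly. Their poses are not given: they have to be found in the camera images.
- cell_slim: the slim battery cell: loose upright cylinder in a tan kraft sleeve with bare steel ends, 18 mm diameter, 65 mm tall, about 47 g. Origin: centre of its underside, z up. It starts standing within 2 mm of the middle of bay_a.
- cell_short: the short battery cell: loose upright cylinder in a tan kraft sleeve with bare steel ends, 22 mm diameter, 43 mm tall, about 55 g. Origin: centre of its underside, z up. It starts standing within 2 mm of the middle of bay_b.
- cell_medium: the medium battery cell: loose upright cylinder in a tan kraft sleeve with bare steel ends, 26 mm diameter, 50 mm tall, about 80 g. Origin: centre of its underside, z up. It starts standing within 2 mm of the middle of bay_c.
- cell_fat: the fat battery cell: loose upright cylinder in a tan kraft sleeve with bare steel ends, 33 mm diameter, 60 mm tall, about 150 g. Origin: centre of its underside, z up. It starts standing within 2 mm of the middle of bay_d.
- bay_a: the tester bay in which the slim cell starts: fixed square black tray, one of four alike in a straight row on the tester at 60 mm pitch; 54 mm square outside, 46 mm inside, floor 4 mm thick, walls rising 6 mm above the floor. Origin: centre of its underside; z up; its x axis runs along the row. Which bay has which place in the row varies.
- bay_b: the tester bay in which the short cell starts: fixed square black tray, one of four alike in a straight row on the tester at 60 mm pitch; 54 mm square outside, 46 mm inside, floor 4 mm thick, walls rising 6 mm above the floor. Origin: centre of its underside; z up; its x axis runs along the row. Which bay has which place in the row varies.
- bay_c: the tester bay in which the medium cell starts: fixed square black tray, one of four alike in a straight row on the tester at 60 mm pitch; 54 mm square outside, 46 mm inside, floor 4 mm thick, walls rising 6 mm above the floor. Origin: centre of its underside; z up; its x axis runs along the row. Which bay has which place in the row varies.
- bay_d: the tester bay in which the fat cell starts: fixed square black tray, one of four alike in a straight row on the tester at 60 mm pitch; 54 mm square outside, 46 mm inside, floor 4 mm thick, walls rising 6 mm above the floor. Origin: centre of its underside; z up; its x axis runs along the row. Which bay has which place in the row varies.
- display: the tester's display head: fixed white block, 50 mm along the row, 66 mm across, 40 mm high, with a dark screen on its top; it stands in line with the bays at one end of the row, either end, its centre 65 mm from the centre of the nearest bay (the other end has only a flat grey blanking plate). Origin: centre of its underside, z up.
- carrier: fixed black tray, 72 mm wide, with a row of four square pockets and an upright steel handle at one end. Origin: centre of its underside; z up; x along the row to the handle. Pocket centres x = +90 (by the handle), +30, -30, -90 mm, y = 0; 48 mm square inside, floor 6 mm above the origin, walls 12 mm thick, 10 mm above the floor. Handle at x = +142 mm, top 50 mm above the origin.
Things that resemble listed ones, but are neither listed nor needed, are in the scene too. Leave any blue or green look-alike of the cell_medium alone. What is shaped like the cell_short but pink or yellow is not meant.

How it is judged:
At the end, for the whole second after the job is handed in: Every cell stands in the carrier pocket whose place, counted from the handle, equals the place of its bay counted from the display: within 15 mm of the pocket's centre along each axis of the carrier, its underside within 4 mm of the pocket floor, within 0.1 rad of upright, at rest (below 0.02 m/s) (((horizontal distance between bay_a and display between 0.045 and 0.085 m and x of cell_slim in the frame of carrier between 0.075 and 0.105 m) or (horizontal distance between bay_a and display between 0.105 and 0.145 m and x of cell_slim in the frame of carrier between 0.015 and 0.045 m) or (horizontal distance between bay_a and display between 0.165 and 0.205 m and x of cell_slim in the frame of carrier between -0.045 and -0.015 m) or (horizontal distance between bay_a and display between 0.225 and 0.265 m and x of cell_slim in the frame of carrier between -0.105 and -0.075 m)) and y of cell_slim in the frame of carrier between -0.015 and 0.015 m and z of cell_slim in the frame of carrier between 0.002 and 0.01 m and angle between each of cell_slim, cell_short, cell_medium, cell_fat's own z axis and vertical below 0.1 rad and linear speed of each of cell_slim, cell_short, cell_medium, cell_fat below 0.02 m/s and ((horizontal distance between bay_b and display between 0.045 and 0.085 m and x of cell_short in the frame of carrier between 0.075 and 0.105 m) or (horizontal distance between bay_b and display between 0.105 and 0.145 m and x of cell_short in the frame of carrier between 0.015 and 0.045 m) or (horizontal distance between bay_b and display between 0.165 and 0.205 m and x of cell_short in the frame of carrier between -0.045 and -0.015 m) or (horizontal distance between bay_b and display between 0.225 and 0.265 m and x of cell_short in the frame of carrier between -0.105 and -0.075 m)) and y of cell_short in the frame of carrier between -0.015 and 0.015 m and z of cell_short in the frame of carrier between 0.002 and 0.01 m and ((horizontal distance between bay_c and display between 0.045 and 0.085 m and x of cell_medium in the frame of carrier between 0.075 and 0.105 m) or (horizontal distance between bay_c and display between 0.105 and 0.145 m and x of cell_medium in the frame of carrier between 0.015 and 0.045 m) or (horizontal distance between bay_c and display between 0.165 and 0.205 m and x of cell_medium in the frame of carrier between -0.045 and -0.015 m) or (horizontal distance between bay_c and display between 0.225 and 0.265 m and x of cell_medium in the frame of carrier between -0.105 and -0.075 m)) and y of cell_medium in the frame of carrier between -0.015 and 0.015 m and z of cell_medium in the frame of carrier between 0.002 and 0.01 m and ((horizontal distance between bay_d and display between 0.045 and 0.085 m and x of cell_fat in the frame of carrier between 0.075 and 0.105 m) or (horizontal distance between bay_d and display between 0.105 and 0.145 m and x of cell_fat in the frame of carrier between 0.015 and 0.045 m) or (horizontal distance between bay_d and display between 0.165 and 0.205 m and x of cell_fat in the frame of carrier between -0.045 and -0.015 m) or (horizontal distance between bay_d and display between 0.225 and 0.265 m and x of cell_fat in the frame of carrier between -0.105 and -0.075 m)) and y of cell_fat in the frame of carrier between -0.015 and 0.015 m and z of cell_fat in the frame of carrier between 0.002 and 0.01 m); the robot touches nothing.
It fails at once if the slim cell is tipped over (more than 40 degrees from upright) (angle between cell_slim's own z axis and vertical above 0.7 rad).
It fails at once if the short cell is tipped over (more than 40 degrees from upright) (angle between cell_short's own z axis and vertical above 0.7 rad).
It fails at once if the medium cell is tipped over (more than 40 degrees from upright) (angle between cell_medium's own z axis and vertical above 0.7 rad).
It fails at once if the fat cell is tipped over (more than 40 degrees from upright) (angle between cell_fat's own z axis and vertical above 0.7 rad).
It also fails if it takes over 107 s, if anything falls off the work surface, if the arm or the gripper's body presses on something with over 40 N, if the wrist force passes 120 N, or if a joint passes its speed limit or range.

## Robot

A 7-joint arm with a two-finger parallel gripper is mounted at the origin on the work surface. World frame = base frame: x ahead of the robot, y to its left, z up, the work surface at z = 0. Lengths are in m, angles in rad, forces in N, time in s.
With the tool pointing down it reaches from about 0.4 to 0.75 m from the base axis. Payload 19.5 kg.
Tool frame: the origin (TCP) lies on the centre line of the jaws, within the pads' length; the fingertips stand 17 mm ahead of it and the grasp point (between the pads) lies 2 mm behind it; z points along the fingers, y is the line along which they close (so a half turn about z gives the same grasp; the last joint's range is limited). The gripper opens to 85 mm and grips with 20 to 120 N. Pads are 22 mm wide; open, the fingers measure 114 mm over their backs; the gripper's body (76 mm by 85 mm) begins 54 mm behind the grasp point. The pads swing forward as they close: fully open they stand 13 mm farther back than shut.
Start: joints at [-1.377, 0.707, -0.028, 1.485, 0.022, 0.951, -0.075], TCP at [0.134, 0.559, 0.248] pointing down, gripper open.
Joint ranges: [-2.71, 2.71], [-0.32, 2.16], [-1.57, 1.52], [0, 2.45], [-1.46, 4.6], [0, 2.02], [-2.83, 2.83]. Speed limits (rad/s): [1.89, 1.89, 2.57, 2.57, 3.01, 3.01, 3.01].

## Interface

Orientations are given as a rotation vector (axis times angle).
In Python, from station import arm, effector, get_image, hand_in gives the robot as it stands. Calls block until the motion is done:
- arm.move_to(position, orientation): joint-space move of the TCP to a pose.
- arm.move_straight(position, vel=0.15, rotation=None, f_stop=None): straight line of the TCP; rotation=None keeps the orientation; vel is the mean speed in m/s. With f_stop (N) it stops when the force on the tool has changed by that much, and returns True; else False.
- arm.move_joints(angles): joint-space move.
- effector.gripper_to(opening, squeeze=None): finger opening in m; squeeze is the grip in N (None keeps the last); returns when the fingers have stopped.
- arm.wait(seconds).
- arm.ik(position, orientation): joint angles nearest the present ones, or None.
- get_image(name): name is "scene" or "top" or "wrist"; returns a dict with "img" (400x640x3 uint8, red, green, blue), "mtx" (3x3 intrinsics, pixels), "R" (3x3) and "t" (3): a world point X has camera coordinates R X + t. Camera axes: x right, y down, z forward; pixel columns grow to the right and rows downward; lengths in m; the calibration is good to about 2 mm. A picture is of the moment at which its call begins. There is no depth.
A pose or a line that the arm cannot do raises arm.PlanningError and nothing moves.
- hand_in(): hands the job in; it is judged then, once.
Readings, each from a call of its own:
- arm.get_time(): time.
- arm.get_joint_positions(): joint angles.
- arm.get_dq(): joint speeds.
- arm.get_effort(): joint torques, N m.
- arm.get_position(): TCP position.
- arm.get_eef_rot(): TCP orientation.
- arm.get_ft_force(): force on the tool from outside, world axes, zero at the start.
- arm.get_ft_torque(): the same for the moment, N m.
- arm.get_width(): finger opening in m.
- arm.get_grasp_force(): force on a finger pad.
Only numpy, scipy, OpenCV 4.12 (cv2) and the standard library are available. Lean on these libraries where they do the work, as an engineer would, in place of code of your own. Each camera call takes 0.05 s, during which the arm holds its last target. There are 200 camera calls.

## Working session

There is one attempt and no reset: what is moved stays moved. The work goes in short steps, each a Python script; the robot and the scene stay as the last script left them, time stands still between calls to the robot, and variables do not carry over. Pictures are saved under pics/ and viewed, at most 14 in all, crops included, and the job is handed in when it is done.

```bash
mkdir -p pics; python3 - <<'E'
from station import arm,get_image
import cv2
for n in("top","scene"):
    d=get_image(n);cv2.imwrite(f"pics/{n}0.png",d["img"][:,:,::-1])
    print(n,d["mtx"].tolist(),d["R"].round(4).tolist(),d["t"].round(4).tolist())
print(arm.get_time(),arm.get_eef_rot())
E
```

```text
top [[471.58382589575865, 0.0, 318.4689538052697], [0.0, 471.58382589575865, 189.50683606525854], [0.0, 0.0, 1.0]] [[-0.0147, -0.9997, 0.0191], [-0.9851, 0.0112, -0.1718], [0.1716, -0.0213, -0.9849]] [-0.0016, 0.5255, 1.0623]
scene [[514.8947929191218, 0.0, 322.36787666274444], [0.0, 514.8947929191218, 200.15328297663675], [0.0, 0.0, 1.0]] [[-0.6634, 0.7482, 0.0084], [0.4628, 0.4192, -0.781], [-0.5879, -0.5143, -0.6244]] [0.3538, -0.2166, 1.3199]
0.1 [-3.69483871e-01 -3.11967974e+00  1.56908547e-03]
```

View pics/top0.png

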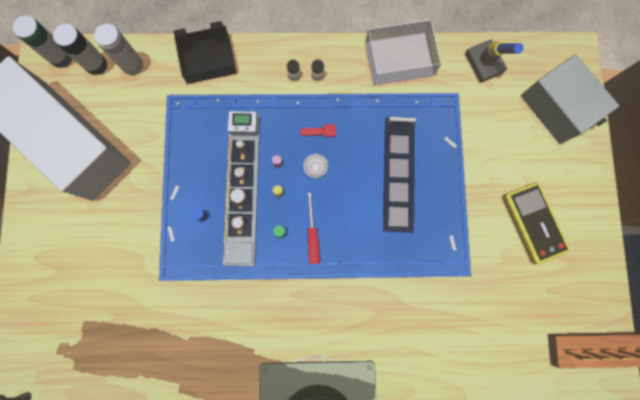

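View pics/scene0.png

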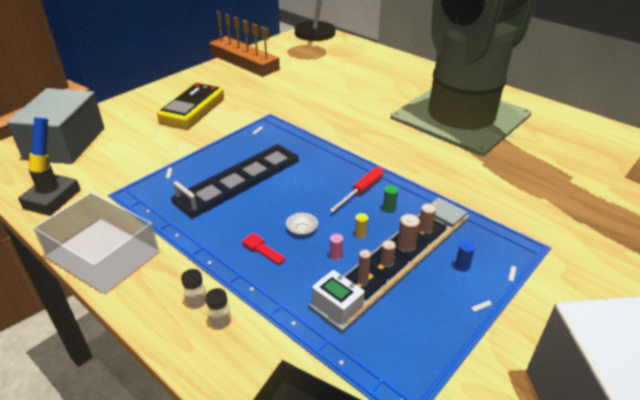

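The top view shows the tester with its display at (242,121). The cells follow at (240,147), (239,174), (237,197) and (239,223), and the blanking plate is at (239,250). The carrier is at (399,175), with its handle at the far end (402,120). Look-alikes are blue (201,214), pink (277,160), yellow (278,190) and green (279,231).

```bash
python3 - <<'E'
import cv2,numpy as np
a=cv2.imread("pics/top0.png");s=cv2.imread("pics/scene0.png")
f=lambda i,x,y,w,h,k:cv2.resize(i[y:y+h,x:x+w],None,fx=k,fy=k,interpolation=cv2.INTER_CUBIC)
l=f(a,218,105,50,165,3.5);r=f(a,375,105,50,165,3.5);m=f(s,305,190,170,145,2.6)
H=max(l.shape[0],r.shape[0],m.shape[0]);P=lambda i:np.pad(i,((0,H-i.shape[0]),(0,4),(0,0)))
o=np.hstack([P(l),P(r),P(m)]);print(l.shape,r.shape,o.shape);cv2.imwrite("pics/crop1.png",o)
E
```

```text
(578, 175, 3) (578, 175, 3) (578, 804, 3)
```

View pics/crop1.png

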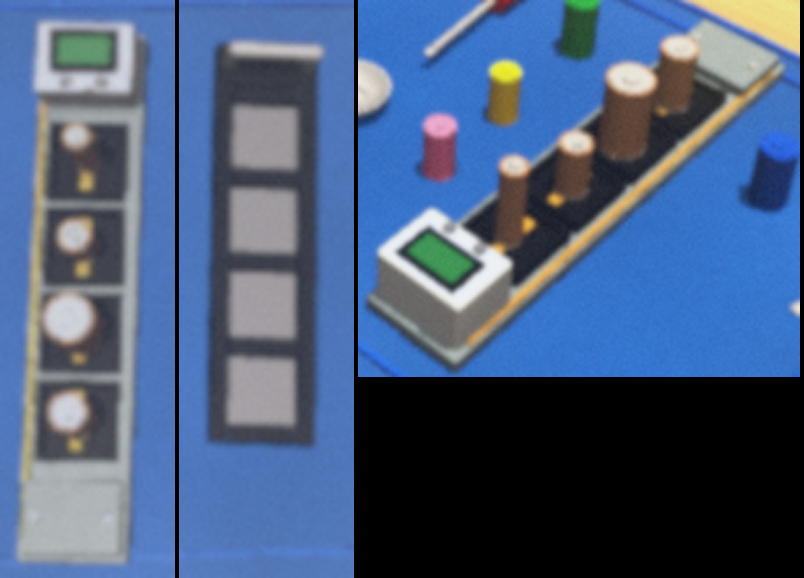

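The crop gives the order from the display: slim (tall, thin), short, fat, medium. All four are tan; the pink, yellow, green and blue ones stand off the tester. Next I convert these to positions.

```bash
cat > h.py <<'E'
import numpy as np,cv2
def ray(d,u,v,z):
    r=d["R"].T@np.linalg.inv(d["mtx"])@[u,v,1];c=-d["R"].T@d["t"]
    return c+r*(z-c[2])/r[2]
def proj(d,X):
    p=d["mtx"]@(d["R"]@np.array(X)+d["t"]);return p[:2]/p[2]
E
python3 - <<'E'
from station import get_image,arm
from h import *
d=get_image("top");s=get_image("scene")
g=lambda x,y,ox:((x+.5)/3.5-.5+ox,(y+.5)/3.5-.5+105)
for b in(0.004,.01):
  print("board",b)
  for n,x,y,h in(("slim",76,137,.065),("short",74,236,.043),("fat",69,318,.06),("med",67,411,.05)):
    X=ray(d,*g(x,y,218),h+.004+b)
    p=proj(s,X);print(n,X.round(4),"scene crop px",((p-[305,190])*2.6+[358,0]).round(1))
  for x,y in((88,160),(84.5,246),(81,333),(77.5,420)):print("bay",ray(d,*g(x,y,218),.006+b).round(4))
  print("disp",ray(d,*g(84,54,218),.04+b).round(4))
for x,y in((86,138),(84.5,222),(83.5,306),(82,390)):print("pocket",ray(d,*g(x,y,375),.006).round(4))
E
```

```text
board 0.004
slim [0.6305 0.1742 0.073 ] scene crop px [512.5 176.4]
short [0.5681 0.1779 0.051 ] scene crop px [574.5 152.2]
fat [0.5097 0.1778 0.068 ] scene crop px [628.6  87.9]
med [0.4498 0.1798 0.058 ] scene crop px [678.1  57.6]
bay [0.6312 0.175  0.01  ]
bay [0.5697 0.1767 0.01  ]
bay [0.5086 0.1783 0.01  ]
bay [0.4486 0.1799 0.01  ]
disp [0.6974 0.1739 0.044 ]
board 0.01
slim [0.6288 0.1733 0.079 ] scene crop px [513.6 167.2]
short [0.5668 0.177  0.057 ] scene crop px [575.4 143.8]
fat [0.5087 0.1769 0.074 ] scene crop px [629.3  79.7]
med [0.4491 0.1788 0.064 ] scene crop px [678.6  49.9]
bay [0.6296 0.1742 0.016 ]
bay [0.5685 0.1758 0.016 ]
bay [0.5077 0.1774 0.016 ]
bay [0.448 0.179 0.016]
disp [0.6954 0.173  0.05  ]
pocket [ 0.6446 -0.2116  0.006 ]
pocket [ 0.5836 -0.2079  0.006 ]
pocket [ 0.5237 -0.2045  0.006 ]
pocket [ 0.4649 -0.2009  0.006 ]
```

```bash
cat >> h.py <<'E'
from scipy.spatial.transform import Rotation as Ro
def ori(yaw): return (Ro.from_euler("z",yaw)*Ro.from_rotvec([0,np.pi,0])).as_rotvec()
E
python3 - <<'E'
from station import arm,get_image,effector
from h import *
print(arm.ik([.57,.177,.2],ori(-.026)), arm.ik([.6446,-.2116,.2],ori(-.06)))
arm.move_to([.57,.177,.2],ori(-.026));print(arm.get_time(),arm.get_width(),arm.get_position())
d=get_image("wrist");cv2.imwrite("pics/w1.png",d["img"][:,:,::-1]);np.savez("w1.npz",**d)
for n,X in(("slim",(.6288,.1733,.079)),("short",(.5668,.177,.057)),("fat",(.5087,.1769,.074)),("med",(.4491,.1788,.064))):print(n,proj(d,X))
E
```

```text
[-0.25545859  0.80046359 -0.20510881  1.46150902  0.18787454  0.89887566
  1.02767105] [ 0.38823441  0.94302849 -0.31113554  1.09863419  0.27639287  1.13839646
  1.59404324]
2.2917 0.08513883770589484 [0.56966351 0.17808864 0.20011044]
slim [319.62236759 258.74497334]
short [321.87401211 190.55884524]
fat [319.85619656 130.30530593]
med [320.23744534  54.84162657]
```

View pics/w1.png

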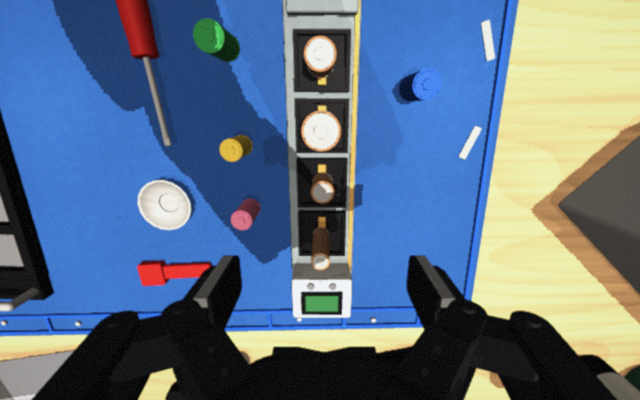

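The wrist view puts the cell tops at slim (320,261), short (323,190), fat (320,131) and medium (320,53). That is within about 3 px of prediction, so I'll move the slim cell now.

```bash
cat >> h.py <<'E'
from station import arm,effector,get_image
C={"slim":(.6290,.1733,.050,.018),"short":(.5668,.1768,.046,.022),"fat":(.5087,.1769,.052,.033),"med":(.4494,.1788,.048,.026)}
K={"slim":(.6446,-.2116),"short":(.5839,-.2080),"fat":(.5240,-.2045),"med":(.4645,-.2009)}
H=.17
def pick(n):
    x,y,z,w=C[n];o=ori(-.026)
    arm.move_to([x,y,H],o);arm.move_straight([x,y,z],vel=.12)
    effector.gripper_to(max(w-.006,0),squeeze=30)
    print(n,"width",arm.get_width(),"force",arm.get_grasp_force())
    arm.move_straight([x,y,H],vel=.15);print("lifted",arm.get_width(),arm.get_time())
def place(n):
    x,y=K[n];_,_,z,w=C[n];o=ori(-.06)
    arm.move_to([x,y,H],o)
    zt=z-.008
    arm.move_straight([x,y,zt+.012],vel=.15);arm.wait(.2)
    hit=arm.move_straight([x,y,zt-.003],vel=.03,f_stop=4)
    p=arm.get_position();print("hit",hit,"z over expected",p[2]-zt,p[:2]-[x,y])
    effector.gripper_to(w+.022);arm.wait(.2)
    arm.move_straight([x,y,H],vel=.15);print("t",arm.get_time(),arm.get_width())
E
python3 - <<'E'
from h import *
pick("slim");d=get_image("wrist");cv2.imwrite("pics/w2.png",d["img"][:,:,::-1])
place("slim")
d=get_image("wrist");cv2.imwrite("pics/w3.png",d["img"][:,:,::-1])
E
```

```text
slim width 0.017148760684046475 force 29.20150727033615
lifted 0.01681787894863979 5.4417
hit True z over expected -0.002195375816650927 [-1.71706306e-04  7.48750276e-05]
t 10.0833 0.03992384467847496
```

View pics/w3.png

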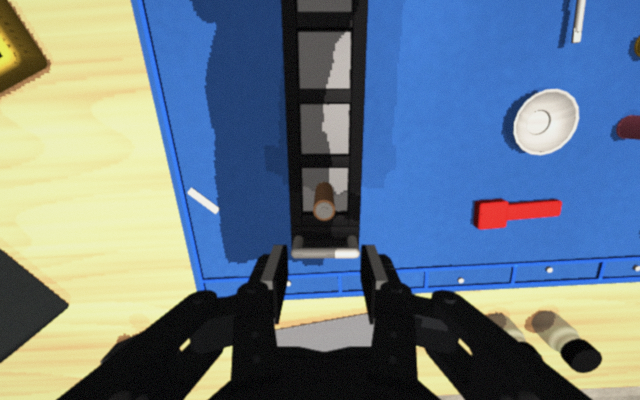

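The slim cell stands in the pocket by the handle (top at 324,208). Next are the other three.

```bash
sed -i 's/    arm.move_to(\[x,y,H\],o);arm.move_straight(\[x,y,z\]/    effector.gripper_to(.07);arm.move_to([x,y,H],o);arm.move_straight([x,y,z]/' h.py
python3 - <<'E'
from h import *
for n in("short","fat","med"):
    pick(n)
    if arm.get_width()<C[n][3]-.004: print("MISSED",n);break
    place(n)
d=get_image("wrist");a=d["img"]
t=get_image("top")["img"];s=get_image("scene")["img"]
cv2.imwrite("pics/w4.png",a[:,:,::-1])
o=np.hstack([cv2.resize(t[100:260,370:430],None,fx=3,fy=3),cv2.resize(s[130:230,160:310],(600,400)),]) if 0 else None
c=cv2.resize(s[120:230,160:320],(560,385),interpolation=cv2.INTER_CUBIC);b=cv2.resize(t[105:245,370:430],(165,385),interpolation=cv2.INTER_CUBIC)
cv2.imwrite("pics/f.png",np.hstack([b,c])[:,:,::-1])
E
```

```text
short width 0.021012795161379872 force 29.211696088314056
lifted 0.021112597620949608 14.65
hit True z over expected -0.0020494388172364528 [-1.15829324e-04  1.28007760e-05]
t 19.2917 0.04409553591823747
fat width 0.03230544577161929 force 29.225857257843018
lifted 0.03236225599073652 23.6083
hit True z over expected -0.0020402730550219544 [-5.43902946e-05  2.36872412e-05]
t 28.1583 0.05491275863077215
med width 0.025357311107626294 force 29.080857932567596
lifted 0.024612284760581166 32.5083
hit True z over expected -0.001977727571030076 [-6.88819212e-05  5.51761649e-05]
t 37.1 0.047813465898678166
```

View pics/f.png

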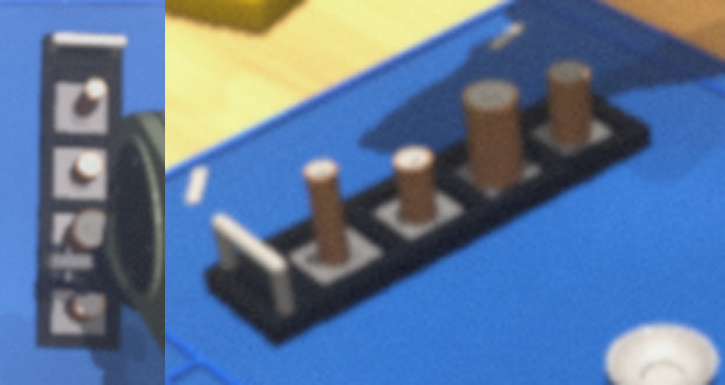

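View pics/w4.png

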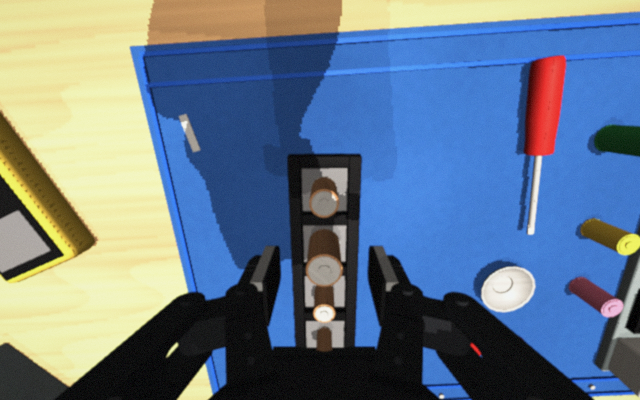

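The crops show slim, short, fat and medium upright, in order from the handle. I'll check numerically from the pixel tops (top crop 95,88 / 90,163 / 89,230 / 83,307), then hand in.

```bash
python3 - <<'E'
from h import *
d=get_image("top")
for n,x,y,h in(("slim",95,88,.071),("short",90,163,.049),("fat",89,230,.066),("med",83,307,.056)):
    print(n,(ray(d,370+x/2.75,105+y/2.75,h)[:2]-K[n]).round(4))
E
```

```text
slim [-0.0008 -0.0003]
short [-0.0006 -0.0012]
fat [-0.0023  0.0023]
med [-0.0067  0.0047]
```

```bash
python3 -c "
from station import hand_in;print(hand_in())"
```

```text
the job is handed in; nothing more can be done
None
```

All four cells stand upright in the carrier, in order from the handle (slim, short, fat, medium). By my last camera reading each is within about 7 mm of its pocket centre, and the job was handed in at about 37 s; no verdict came back.

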